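# Settle a mirror carrier into its kinematic seats and clamp it

## Robot

A 6-joint arm with a two-finger parallel gripper is mounted at the origin on a cart in front of the work surface, level with it; the furniture and walls round the work are solid. World frame = base frame: x ahead of the robot, y to its left, z up, the work surface at z = 0. Lengths are in m, angles in rad, forces in N, time in s.
With the tool pointing down it reaches from about 0.4 to 0.825 m from the base axis. Payload 7 kg.
Tool frame: the origin (TCP) lies between the finger pads; the fingertips stand 25 mm ahead of it and the grasp point (between the pads) lies 6 mm ahead of it (arm.tip_extent is the z of the fingertips in the tool frame, in m); z points along the fingers, x is the direction in which the jaws open and shut, and the axes are right-handed (so a half turn about z gives the same grasp; the last joint's range is limited). The gripper opens to 88 mm and grips with 3 to 60 N. Pads are 19 mm wide; open, the fingers measure 130 mm over their backs; the gripper's body (78 mm by 193 mm) begins 47 mm behind the grasp point.
Start: joints at [-0.901, 0.359, 0.012, 0, -1.224, -0.288], TCP at [0.251, -0.626, 0.252] pointing down, gripper open.
Joint ranges: [-3.07, 3.07], [-1.43, 2.12], [-1.02, 1.25], [-3.03, 1.67], [-3.05, -0], [-3.03, 3.03]. Speed limits (rad/s): [2.39, 2.39, 3.01, 3.14, 3.14, 3.14].

## Interface

Orientations are given as [roll, pitch, yaw] about the fixed x, y, z axes, in that order (R = Rz(yaw) Ry(pitch) Rx(roll)).
In Python, from station import monitor, grab_frame, job_done, arm gives the robot as it stands.
- The arm moves only by the shell command python3 -m jog 'ROWS' [FORCE]. ROWS is JSON, a list that holds one entry, the list of rows, each a list of 7 numbers: the shift along the world's x, y, z in m, then the turn, a rotation vector about the world's x, y, z in rad, then the opening, from 0 (shut) to 1 (fully open). In form: [[[dx, dy, dz, ax, ay, az, claw], ...]]. A call has 1 to 20 rows; each row shifts and turns the commanded pose from where the row before left it; what a row does not reach is not made up. A row lasts 1/8 s, in which the tool goes at most 62.5 mm and 10.7 degrees, less where a joint would pass 70% of its speed; a pose out of reach is approached as far as the arm can. A call is refused whole if a number of a shift passes 0.0625 or a number of a turn 0.188, either way. A call with a gripper value outside its range is refused whole. The fingers move at their own pace and stop on an object; FORCE is the grip in N (left out, the last holds). Time passes only in rows, so rows that do not move let the fingers close. It gives the time, the measured TCP pose, the force and the opening at its end, in the units of the state.
- monitor.get_state(): the state, without advancing time (a new reading comes with each control period).
- grab_frame(name): name is "scene" or "top" or "wrist"; returns a dict with "pixels" (480x640x3 uint8, red, green, blue), "K" (3x3 intrinsics, pixels), "k1" (the pictures are not rectified: a ray, as slopes to the right and down, at radius r is drawn at 1 + k1 r^2 times it, then the intrinsics apply), "view" (4x4, takes a point from world to camera coordinates); the wrist camera has in their place "hand_eye" (4x4, takes a point from camera to tool coordinates, whose origin is the TCP and whose axes are the tool frame's). Camera axes: x right, y down, z forward; pixel columns grow to the right and rows downward; lengths in m; the calibration is good to about 2 mm. A picture is of the moment at which its call begins: read the wrist's pose just before it. There is no depth.
- job_done(): hands the job in, once; it reports no verdict.
The state is a dict: "t": time; "q": joint angles; "qd": joint speeds; "joint_efforts": joint torques, N m; "eef_pos": TCP position; "ee_rot": TCP orientation; "force": force on the tool from outside, world axes, zero at the start; "moment": the same for the moment, N m; "width": finger opening in m.
Only numpy, scipy, OpenCV 4.12 (cv2) and the standard library are available. Lean on these libraries where they do the work, as an engineer would, in place of code of your own. Each camera call takes 0.05 s, during which the arm holds its last target.

## Task

Put the mirror carrier back on the linear stage: lift it by the black mirror frame without touching the glass, feel gently for the seats until its three ball feet have settled into the cone, the groove and the flat of the stage top, and let go of it there. Then swing the hold-down fully across, so that its spring nose presses on the carrier plate. Do not press or knock the carrier hard against the stage, and leave the things standing round about where they are.

Things in the scene. Friction and masses are not known exactly. Their poses are not given: they have to be found in the camera images.
- stage: black linear stage bolted to the table, foot 176 x 112 x 10 mm, micrometer on its -x end. Origin: centre of its underside; x = direction of travel, z up. Its flat aluminium top (144 x 104 mm, upper face 44 mm above the table) is locked somewhere from -16 to +16 mm along x from mid-travel. That shift is NOT measured: find it by feel or sight. The three seats are sunk in the top
- mid_travel (a point): point of the stage frame, 44 mm above its origin, level with the top's upper face. With the top shifted by d along x the seats lie, from here, at: cone x d-30, y +32 mm; V groove (along y, 32 mm long) x d-30, y -32; flat x d+36, y 0. Upper face: x d-74 to d+70, y -52 to +52, smooth apart from the seats, so feet can slide on it and drop in
- carrier: mirror carrier, 0.27 to 0.46 kg: aluminium plate (x -42 to +48, y -42 to +42, z 10 to 20 mm) on three ball feet, black mirror frame on top. Origin level with the feet's bottoms, z up. Resting on the flat top its origin is 44 mm above the stage's, settled in the seats 41.1 mm; then its axes are parallel to the stage's and its origin lies at x d, y 0 from the stage's
- frame_grip (a point): middle of the black mirror frame, 50 mm above the feet's bottoms, at x -10, y 0 in the carrier's frame. Frame 16 mm thick (x), 44 mm wide (y), from 20 to 74 mm above the feet's bottoms: grip it here across the 44 mm. Adjuster screws stand 9 mm out of its back (+x), within y +-19 mm
- foot_cone (a point): bottom of the steel ball foot, 10 mm diameter, that belongs in the cone (at x -30, y +32 mm in the carrier's frame). The cone is 10 mm wide at the top, sides at 45 degrees; the ball sinks 2.9 mm from the upper face
- foot_groove (a point): bottom of the same kind of ball foot that belongs in the V groove (at x -30, y -32 mm in the carrier's frame). The groove is 10 mm wide at the top, sides at 45 degrees; the ball sinks 2.9 mm
- foot_flat (a point): bottom of the same kind of ball foot that belongs on the flat (at x +36, y 0 in the carrier's frame): the level floor of a round pocket, 24 mm across, 2.9 mm deep
- mirror_glass: round mirror, 32 mm across, on the -x face of the frame; origin at its centre, 48 mm above the feet's bottoms. Do not touch it with the gripper
- hold_down (a joint): angle (rad) of the hold-down, a 14 mm wide steel arm on a pivot of the stage top, at x +24, y -76 mm in the settled carrier's frame. 0 = along +x (parked 0 to 0.25), grows counter-clockwise from above, stop at 1.60 = along +y. Move it by its upright round pin, 12 mm across, 34 mm from the pivot, 78 to 104 mm above the table (arm's top at 78). About 1 to 2 N friction at the pin
- nose_rest (a point): point on the carrier plate (x +24, y -10, z 20 mm in the carrier's frame) where the hold-down's nose comes to press: a 16 mm ball under the arm's end, 66 mm from the pivot, sprung up and down (0.5 to 2 N). From about 1.1 rad on it rides 1.5 mm up over the plate's edge and presses on the plate; it jams if the carrier is not settled.
- petri_dish: lidded clear petri dish, 62 mm across, 13 mm high, loose, origin under its centre; leave it alone
- vial: brown vial with black cap, 27 mm across, 60 mm high, loose, origin under its centre; leave it alone
- small_bottle: small white bottle with blue cap, 38 mm across, 70 mm high, loose, origin under its centre; leave it alone
There are look-alikes about, which are no part of the job. Leave any red look-alike of the carrier alone.

How it is judged:
On the way:
1. the carrier is settled in the seats and let go, the hold-down still swung out (z of carrier in the frame of stage between 0.0397 and 0.0425 m and x of carrier in the frame of stage between -0.019 and 0.019 m and y of carrier in the frame of stage between -0.004 and 0.004 m and angle between carrier's own z axis and vertical below 0.025 rad and angle between the x axis of carrier and the x axis of stage, either way round below 0.05 rad and contact force between the fingers and carrier below 0.3 N and value of joint hold_down below 0.9 rad and linear speed of carrier below 0.02 m/s), for 0.3 s.
At the end, for the whole second after the job is handed in: All three feet in their seats: carrier 41.1 mm above the stage's origin within 1.4 mm, level within 0.025 rad, in line with the stage within 0.05 rad; hold-down swung past 1.5 rad onto the plate; everything released and at rest (z of carrier in the frame of stage between 0.0397 and 0.0425 m and x of carrier in the frame of stage between -0.019 and 0.019 m and y of carrier in the frame of stage between -0.004 and 0.004 m and angle between carrier's own z axis and vertical below 0.025 rad and angle between the x axis of carrier and the x axis of stage, either way round below 0.05 rad and contact force between the fingers and carrier below 0.3 N and value of joint hold_down above 1.5 rad and linear speed of carrier below 0.01 m/s and contact force between the fingers and stage below 0.3 N); the robot touches nothing.
It fails at once if carrier and stage pressed or knocked together harder than 40 N (contact force between carrier and stage above 40 N).
It fails at once if the gripper touches the mirror glass (contact force between the fingers and mirror_glass above 0.5 N).
It fails at once if the petri dish is moved by 20 mm or more (distance of petri_dish from where it was at the start of the episode above 0.02 m).
It fails at once if the vial is moved by 20 mm or more (distance of vial from where it was at the start of the episode above 0.02 m).
It fails at once if the small bottle is moved by 20 mm or more (distance of small_bottle from where it was at the start of the episode above 0.02 m).
It also fails if it takes over 72 s, if anything falls off the work surface, if the arm or the gripper's body presses on something with over 40 N, if the wrist force passes 120 N, or if a joint passes its speed limit or range.

## Working session

There is one attempt and no reset: what is moved stays moved. The work goes in short steps, Python scripts to look and compute and a shell command to move; the robot and the scene stay as the last step left them, time stands still between calls to the robot, and variables do not carry over. Pictures are saved under pics/ and viewed, and the job is handed in when it is done.

```bash
ls; mkdir -p pics; cat > h.py <<'E'
import numpy as np,cv2
from station import monitor,grab_frame,job_done,arm
from scipy.spatial.transform import Rotation as R
def snap(n,fn):
    s=monitor.get_state()
    f=grab_frame(n)
    cv2.imwrite(fn,f["pixels"][:,:,::-1])
    T=np.eye(4)
    if "view" in f: T=np.linalg.inv(f["view"])
    else:
        W=np.eye(4);W[:3,:3]=R.from_euler('xyz',s["ee_rot"]).as_matrix();W[:3,3]=s["eef_pos"]
        T=W@f["hand_eye"]
    np.savez(fn[:-4]+".npz",K=f["K"],k1=f["k1"],T=T)
    return f
def cal(fn):
    d=np.load(fn[:-4]+".npz");return d["K"],float(d["k1"]),d["T"]
def ray(fn,u,v):
    K,k1,T=cal(fn)
    p=cv2.undistortPoints(np.array([[[u,v]]],float),K,np.array([k1,0,0,0.]))[0,0]
    return T[:3,3],T[:3,:3]@np.array([p[0],p[1],1])
def atz(fn,u,v,z):
    o,d=ray(fn,u,v);return o+d*(z-o[2])/d[2]
def proj(fn,P):
    K,k1,T=cal(fn);V=np.linalg.inv(T)
    P=np.atleast_2d(P)
    return cv2.projectPoints(P,cv2.Rodrigues(V[:3,:3])[0],V[:3,3],K,np.array([k1,0,0,0.]))[0][:,0]
def st():
    s=monitor.get_state();print({k:np.round(s[k],4).tolist() for k in("t","eef_pos","ee_rot","force","moment","width")})
E
python3 -c "
from h import *
for n in('scene','top','wrist'):
    f=snap(n,f'pics/{n}0.png');print(n,f['K'],f['k1'],np.round(cal(f'pics/{n}0.png')[2],3))
st()"
```

```text
pics
scene [[582.76585054   0.         311.92565775]
 [  0.         582.76585054 244.55740382]
 [  0.           0.           1.        ]] -0.01655634072345285 [[-0.689 -0.37   0.623 -0.15 ]
 [-0.724  0.37  -0.582  0.756]
 [-0.016 -0.852 -0.523  0.672]
 [ 0.     0.     0.     1.   ]]
top [[507.09311003   0.         320.81369848]
 [  0.         507.09311003 238.79462653]
 [  0.           0.           1.        ]] -0.048136310030255154 [[-0.011 -0.992  0.123  0.406]
 [-1.     0.008 -0.026  0.11 ]
 [ 0.025 -0.123 -0.992  1.239]
 [ 0.     0.     0.     1.   ]]
wrist [[389.5437687    0.         318.92146954]
 [  0.         389.5437687  233.22330046]
 [  0.           0.           1.        ]] -0.04474189344801414 [[-0.373  0.891  0.259  0.182]
 [ 0.928  0.358  0.106 -0.654]
 [ 0.002  0.28  -0.96   0.384]
 [ 0.     0.     0.     1.   ]]
{'t': 0.15, 'eef_pos': [0.2513, -0.6261, 0.2508], 'ee_rot': [-3.1414, -0.0013, 1.9525], 'force': [-0.3695, -0.25, -0.8535], 'moment': [-0.0629, -0.0489, 0.0125], 'width': 0.0877}
```

View pics/scene0.png

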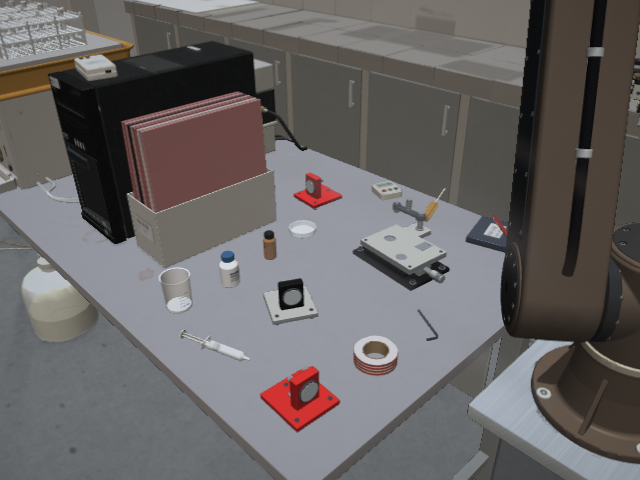

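View pics/top0.png

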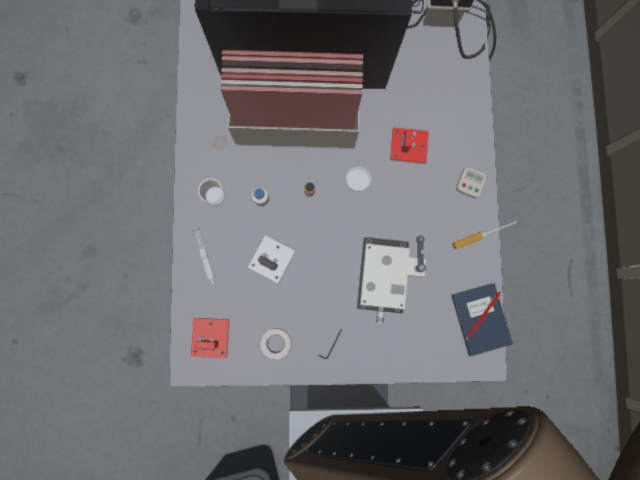

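View pics/wrist0.png

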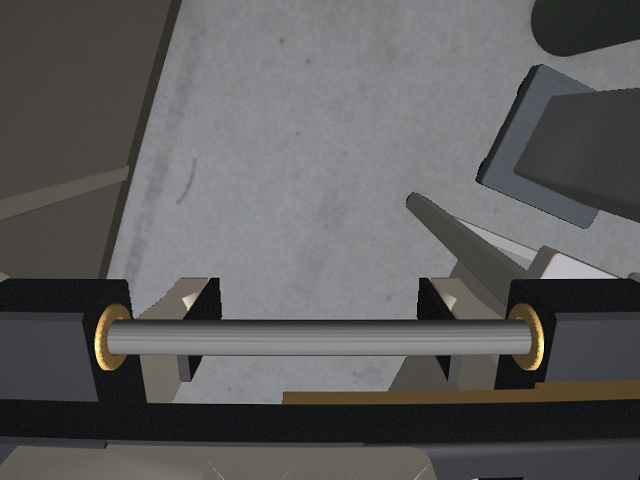

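```bash
python3 -c "
import cv2,numpy as np
a=cv2.imread('pics/top0.png')
cv2.imwrite('pics/c1.png',cv2.resize(a[225:295,235:305],None,fx=8,fy=8,interpolation=cv2.INTER_CUBIC))
cv2.imwrite('pics/c2.png',cv2.resize(a[225:330,350:445],None,fx=6,fy=5.7,interpolation=cv2.INTER_CUBIC)[:600])
b=cv2.imread('pics/scene0.png')
cv2.imwrite('pics/c3.png',np.hstack([cv2.resize(b[190:290,340:460],(480,400),interpolation=cv2.INTER_CUBIC),cv2.resize(b[265:335,250:330],(320,400),interpolation=cv2.INTER_CUBIC)]))
"
```

```text
(no output)
```

View pics/c1.png

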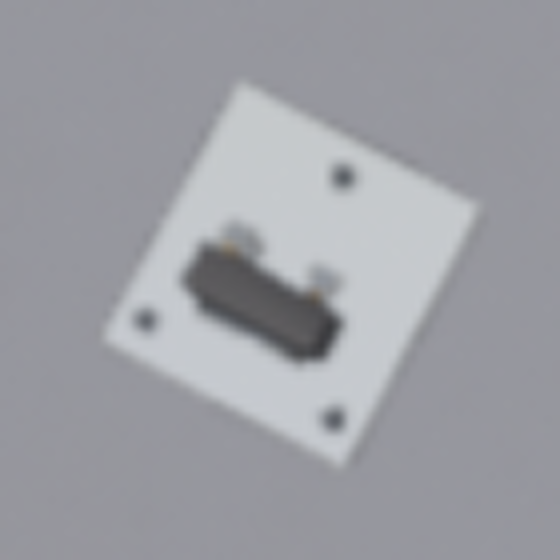

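View pics/c2.png

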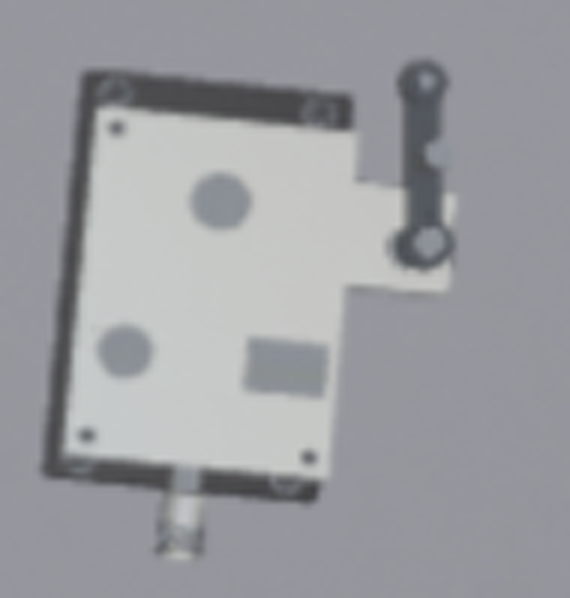

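View pics/c3.png

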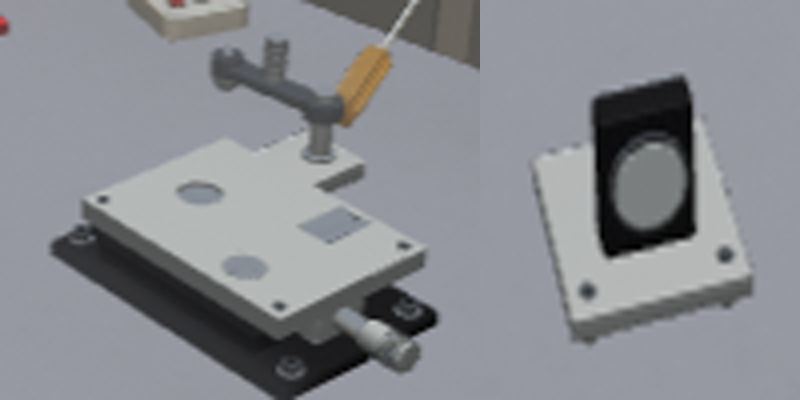

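```bash
cat > m.py <<'E'
from h import *
from scipy.optimize import least_squares
def tf(p,P):
    c,s=np.cos(p[2]),np.sin(p[2]);P=np.atleast_2d(np.array(P,float))
    return np.c_[p[0]+c*P[:,0]-s*P[:,1],p[1]+s*P[:,0]+c*P[:,1],P[:,2]]
def fit(obs,x0):
    # obs: list of (fn, P, uv)
    f=lambda p:np.concatenate([(proj(fn,tf(p,P))-np.array(uv)).ravel() for fn,P,uv in obs])
    r=least_squares(f,x0,loss='soft_l1');return r.x,f(r.x).reshape(-1,2)
E
python3 -c "
from m import *
t='pics/top0.png'
c=lambda x,y,X,Y,fx,fy:((x+.5)/fx+X-.5,(y+.5)/fy+Y-.5)
C=[c(x,y,235,225,8,8) for x,y in((240,80),(478,205),(345,467),(105,340),(343,177),(145,320),(333,419))]
P=[(.048,.042,.02),(.048,-.042,.02),(-.042,-.042,.02),(-.042,.042,.02),(.036,0,.02),(-.03,.032,.02),(-.03,-.032,.02)]
x,r=fit([(t,P,C)],[.5,.2,-.4]);print('carrier',x,r.round(1).tolist())
S=[c(x,y,350,225,6,5.7) for x,y in((97,107),(357,133),(328,480),(65,455),(124,351),(286,367),(220,201))]
P=[(.07,.052,.044),(.07,-.052,.044),(-.074,-.052,.044),(-.074,.052,.044),(-.03,.032,.044),(-.03,-.032,.044),(.036,0,.044)]
x,r=fit([(t,P,S)],[.5,-.1,0]);print('stagetop',x,r.round(1).tolist())
Fp=[c(x,y,350,225,6,5.7) for x,y in((82,72),(354,95),(318,502),(42,473))]
P=[(.088,.056,.01),(.088,-.056,.01),(-.088,-.056,.01),(-.088,.056,.01)]
y,r=fit([(t,P,Fp)],[.5,-.1,0]);print('foot',y,r.round(1).tolist())
for n,(u,v,z) in dict(petri=(358,179,.01),vial=(309.5,190,.06),bottle=(260,197,.07)).items(): print(n,atz(t,u,v,z))
for n,(X,Y,z) in dict(piv=(422,245,.078),end=(423,82,.078),pin=(436,152,.104)).items():
    w=atz(t,*c(X,Y,350,225,6,5.7),z);print(n,w); cc,ss=np.cos(x[2]),np.sin(x[2]);d=w[:2]-x[:2];print('  local',cc*d[0]+ss*d[1],-ss*d[0]+cc*d[1])
"
```

```text
carrier [ 0.50754044  0.20029436 -0.48688481] [[-0.2, -0.4], [0.8, -0.1], [0.0, 0.4], [-1.0, 0.1], [-0.0, -0.2], [0.1, 0.1], [0.2, -0.0]]
stagetop [ 0.46692282 -0.07170374 -0.11088433] [[0.0, 0.2], [-0.0, 0.0], [-0.0, -0.2], [-0.1, -0.2], [0.2, 0.2], [0.1, 0.1], [-0.0, 0.1]]
foot [ 0.47033352 -0.07172726 -0.11358311] [[0.1, -1.0], [-0.0, -0.2], [0.0, 0.3], [-0.0, 0.7]]
petri [ 0.70770006 -0.01593907  0.01      ]
vial [0.66921923 0.10506716 0.06      ]
bottle [0.65093079 0.2212221  0.07      ]
piv [ 0.48148117 -0.14807849  0.078     ]
  local 0.02292035927272216 -0.07429472079074488
end [ 0.54795807 -0.15076721  0.078     ]
  local 0.08928652595645302 -0.06961077121008888
pin [ 0.51671718 -0.148891    0.104     ]
  local 0.058029883704002305 -0.07120311762022893
```

```bash
python3 -m jog '[[[0.008,0.026,0,0,0,-0.027,1],[0.015,0.05,0,0,0,-0.054,1],[0.015,0.05,0,0,0,-0.054,1],[0.015,0.05,0,0,0,-0.054,1],[0.015,0.05,0,0,0,-0.054,1],[0.015,0.05,0,0,0,-0.054,1],[0.015,0.05,0,0,0,-0.054,1],[0.015,0.05,0,0,0,-0.054,1],[0.015,0.05,0,0,0,-0.054,1],[0.015,0.05,0,0,0,-0.054,1],[0.015,0.05,0,0,0,-0.054,1],[0.015,0.05,0,0,0,-0.054,1],[0.015,0.05,0,0,0,-0.054,1],[0.015,0.05,0,0,0,-0.054,1],[0.015,0.05,-0.01,0,0,-0.054,1],[0.015,0.05,-0.02,0,0,-0.054,1],[0.008,0.03,-0.02,0,0,-0.027,1],[0,0,0,0,0,0,1]]]'; python3 -c "
from h import *
st();snap('wrist','pics/w1.png')
print(monitor.get_state()['q'])"
```

```text
t: 2.4
eef_pos: [0.4919, 0.1809, 0.1993]
ee_rot: [-3.14, 0.003, 1.09]
force: [0.2, -0.6, -0.5]
width: 0.0875
{'t': 2.4, 'eef_pos': [0.4919, 0.1809, 0.1993], 'ee_rot': [-3.1399, 0.0034, 1.0902], 'force': [0.1597, -0.6435, -0.5478], 'moment': [-0.1463, -0.0425, -0.0227], 'width': 0.0875}
[ 7.25586592e-01  1.53247399e-01 -3.90657989e-01 -1.01615131e-04
 -1.02954895e+00 -2.77700436e+00]
```

View pics/w1.png

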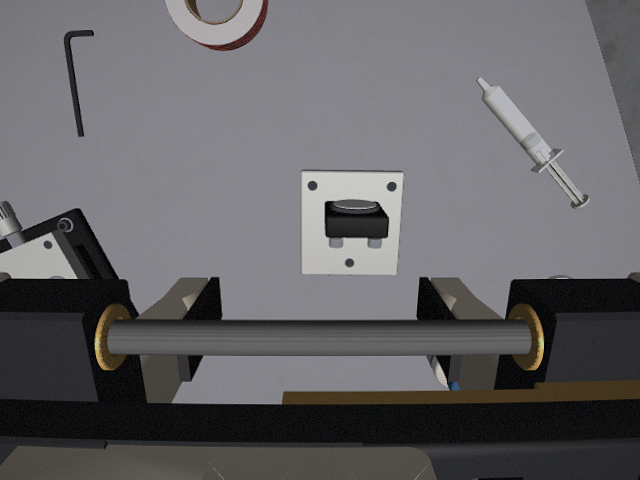

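```bash
python3 -c "
import cv2
a=cv2.imread('pics/w1.png')
cv2.imwrite('pics/c4.png',cv2.resize(a[160:285,290:415],None,fx=4.8,fy=4.8,interpolation=cv2.INTER_CUBIC))
from m import *
P=[(-.042,-.042,.02),(-.042,.042,.02),(.048,.042,.02),(.048,-.042,.02),(-.03,-.032,.02),(-.03,.032,.02),(.036,0,.02)]
x,r=fit([('pics/w1.png',P,[(302,170),(404,171),(397,275),(302,275),(312,185),(392,186),(349,263)])],[.5,.2,-.48]);print(x,r.round(1).tolist())
print(tf(x,[(-.01,0,.05)]))
"
```

```text
[ 0.50864494  0.20194877 -0.48777225] [[-2.0, 0.1], [0.8, 0.1], [0.7, 0.6], [-1.4, -0.1], [0.5, 0.1], [-0.4, -0.1], [0.6, -0.8]]
[[0.49981115 0.20663536 0.05      ]]
```

View pics/c4.png

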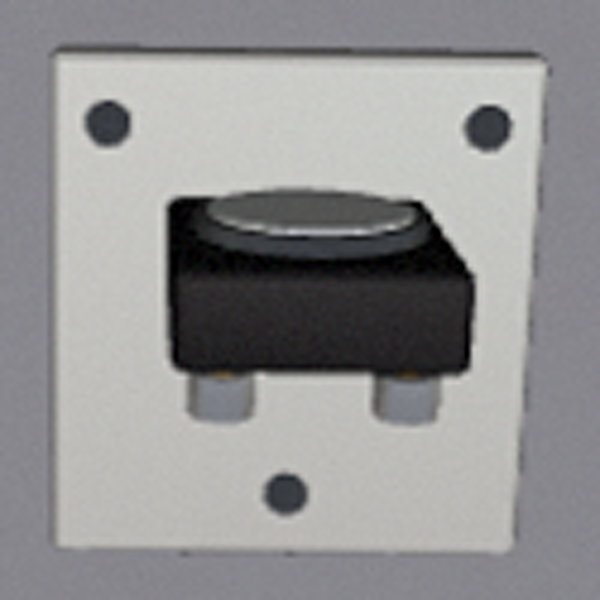

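```bash
python3 -m jog '[[[0.0035,0.0125,-0.01,0,0,-0.003,1],[0.004,0.0125,-0.02,0,0,-0.003,1],[0,0,-0.025,0,0,0,0.9],[0,0,-0.025,0,0,0,0.8],[0,0,-0.025,0,0,0,0.75],[0,0,-0.02,0,0,0,0.75],[0,0,-0.013,0,0,0,0.75],[0,0,-0.005,0,0,0,0.75],[0,0,0,0,0,0,0.75],[0,0,0,0,0,0,0.75]]]' 25; python3 -c "
from h import *
st();snap('wrist','pics/w2.png')"
```

```text
t: 3.7
eef_pos: [0.5004, 0.2049, 0.0593]
ee_rot: [3.141, -0.001, 1.083]
force: [0.2, -0.0, -0.4]
width: 0.0656
{'t': 3.7, 'eef_pos': [0.5004, 0.2049, 0.0593], 'ee_rot': [3.141, -0.0012, 1.0826], 'force': [0.188, -0.0448, -0.3842], 'moment': [-0.0059, -0.0238, -0.0015], 'width': 0.0656}
```

View pics/w2.png

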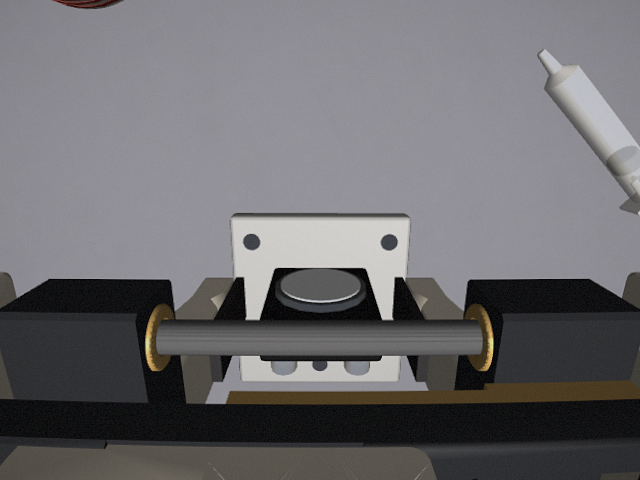

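```bash
python3 -m jog '[[[0,0,-0.003,0,0,0,0.6],[0,0,0,0,0,0,0.5],[0,0,0,0,0,0,0.4],[0,0,0,0,0,0,0.3],[0,0,0,0,0,0,0.3],[0,0,0,0,0,0,0.3]]]' 25; python3 -c "
from h import *
st()"
```

```text
t: 4.5
eef_pos: [0.5002, 0.2048, 0.0557]
ee_rot: [3.141, -0.001, 1.083]
force: [1.0, 0.8, 0.2]
width: 0.0443
{'t': 4.5, 'eef_pos': [0.5002, 0.2048, 0.0557], 'ee_rot': [3.1413, -0.0005, 1.0827], 'force': [0.9638, 0.7663, 0.2383], 'moment': [0.2795, -0.5209, 0.0638], 'width': 0.0443}
```

```bash
python3 -m jog '[[[0,0,0,0,0,0,0],[0,0,0.002,0,0,0,0],[0,0,0.004,0,0,0,0],[0,0,0.01,0,0,0,0],[0,0,0.015,0,0,0,0],[0,0,0.02,0,0,0,0],[0,0,0.025,0,0,0,0],[0,0,0.02,0,0,0,0],[0,0,0.01,0,0,0,0],[0,0,0.004,0,0,0,0],[0,0,0,0,0,0,0],[0,0,0,0,0,0,0]]]' 30; python3 -c "
from h import *
st();snap('wrist','pics/w3.png');snap('scene','pics/s3.png')"
```

```text
t: 6.0
eef_pos: [0.4996, 0.2044, 0.1648]
ee_rot: [-3.141, 0.001, 1.083]
force: [-0.6, -0.2, -3.0]
width: 0.0438
{'t': 6.0, 'eef_pos': [0.4996, 0.2044, 0.1648], 'ee_rot': [-3.141, 0.0013, 1.0825], 'force': [-0.6151, -0.213, -3.0036], 'moment': [-0.0752, 0.0085, 0.0206], 'width': 0.0438}
```

View pics/w3.png

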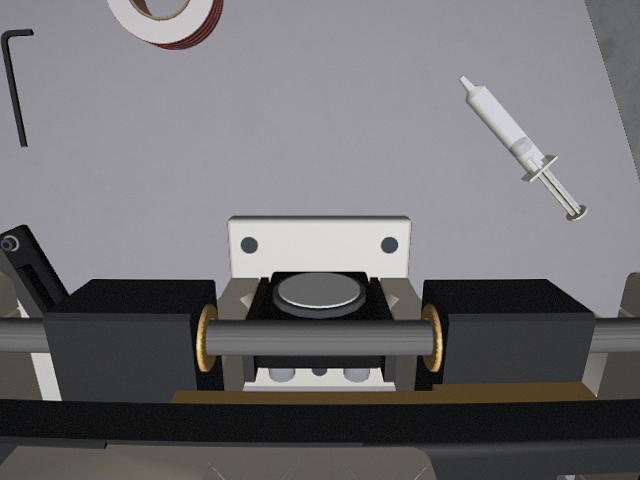

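View pics/s3.png

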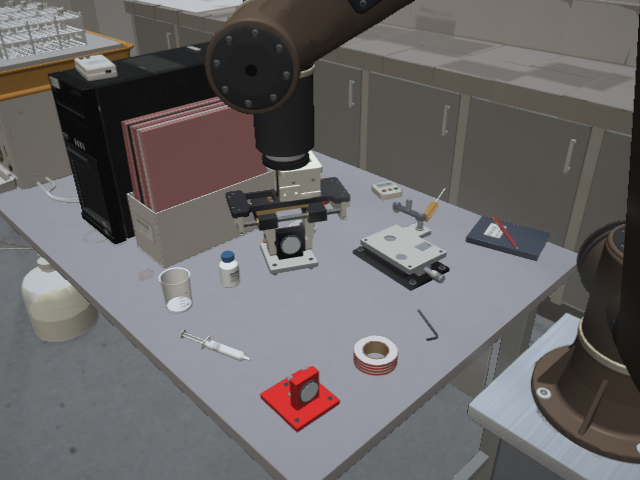

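```bash
python3 -c "
import cv2
a=cv2.imread('pics/w3.png')
cv2.imwrite('pics/c5.png',cv2.resize(a[205:400,220:420],None,fx=4,fy=3,interpolation=cv2.INTER_CUBIC))
from m import *
zc=.1648-.0557
K,k1,T=cal('pics/w3.png')
P=np.array([(-.042,-.042,.02),(-.042,.042,.02),(-.03,-.032,.02),(-.03,.032,.02),(.036,0,.02)])
uv=np.array([(229,217),(410.5,217),(249,245),(390,245),(319.5,370)])
def f(p):
    Q=tf(p[:3],R.from_euler('y',p[3]).apply(P)+[0,0,zc]); return (proj('pics/w3.png',Q)-uv).ravel()
from scipy.optimize import least_squares
for fix in (0,1):
    g=(lambda p:f([p[0],p[1],p[2],0])) if fix else f
    r=least_squares(g,[.508,.2,-.488,0]);x=r.x;print(x,f(x if not fix else [*x[:3],0]).round(1))
    tcp=np.array([.4996,.2044]);c,s=np.cos(x[2]),np.sin(x[2]);d=tcp-x[:2];print('tcp in carrier',c*d[0]+s*d[1],-s*d[0]+c*d[1],'dyaw',1.0825-x[2]-np.pi/2)
"
```

```text
[ 0.50903373  0.20018472 -0.48737537 -0.05422738] [-1.8  1.   1.5  1.1  1.2 -1.4 -1.  -1.4  0.   0.9]
tcp in carrier -0.010309363049829908 -0.0006934241914693623 dyaw -0.000920956725479094
[ 0.50787587  0.20079791 -0.48735863  0.        ] [-3.   1.6  2.7  1.7  0.6 -0.9 -0.3 -0.8  0.  -1.7]
tcp in carrier -0.008999167987997252 -0.0006928237698540498 dyaw -0.000937696742092875
```

View pics/c5.png

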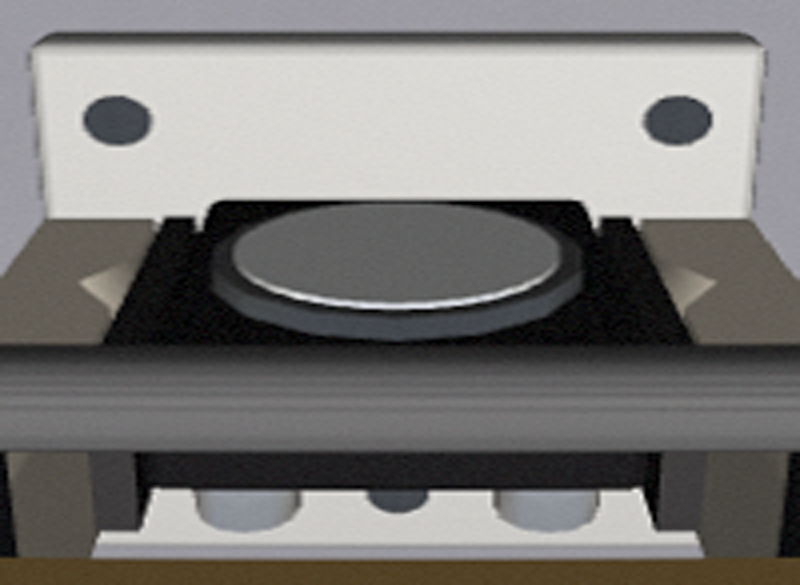

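```bash
python3 -c "
from m import *
zc=.1648-.0557
P=np.array([(-.042,-.042,.02),(-.042,.042,.02),(-.03,-.032,.02),(-.03,.032,.02),(.048,-.042,.02),(.048,.042,.02)])
uv=np.array([(230.5,219),(409.2,219),(249.2,245),(389.2,245.3),(243.75,386.7),(395.75,386.7)])
def f(p):
    Q=tf(p[:3],R.from_euler('y',p[3]).apply(P)+[0,0,zc+p[4]]); return (proj('pics/w3.png',Q)-uv).ravel()
for m in ([1,1,1,0,0],[1,1,1,1,0],[1,1,1,1,1]):
    m=np.array(m)
    r=least_squares(lambda p:f(p*m),[.508,.2,-.488,0,0]);x=r.x*m;print(x,f(x).round(1))
    tcp=np.array([.4996,.2044]);c,s=np.cos(x[2]),np.sin(x[2]);d=tcp-x[:2];print('tcp in carrier',c*d[0]+s*d[1],-s*d[0]+c*d[1],'dyaw',1.0825-x[2]-np.pi/2)
"
```

```text
[ 0.50805376  0.20071245 -0.48663868  0.          0.        ] [-4.5  0.1  4.   0.1  0.4 -0.4  0.4 -0.8 -5.4  1.4  5.1  1.5]
tcp in carrier -0.009196872537407618 -0.0006940062604688588 dyaw -0.0016576478617351675
[ 0.50774253  0.200877   -0.48663768  0.01815262  0.        ] [-4.9  0.6  4.3  0.5  0.1 -0.   0.6 -0.4 -5.1  0.3  4.8  0.4]
tcp in carrier -0.008844822045449325 -0.0006938916735639957 dyaw -0.0016586436694741025
[ 0.51026209  0.19954735 -0.48663728 -0.02009633 -0.0055197 ] [-1.   1.2  0.5  1.1  2.8 -0.2 -2.  -0.5 -3.4 -0.9  3.2 -0.9]
tcp in carrier -0.01169370860966807 -0.0006968874679563067 dyaw -0.0016590473429642927
```

```bash
python3 -m jog '[[[0.002,-0.006,0.002,0,0,0.015,0],[0.004,-0.012,0.003,0,0,0.03,0],[0.005,-0.018,0,0,0,0.045,0],[0.005,-0.02,0,0,0,0.05,0],[0.005,-0.02,0,0,0,0.05,0],[0.005,-0.02,0,0,0,0.05,0],[0.005,-0.02,0,0,0,0.05,0],[0.004,-0.018,0,0,0,0.045,0],[0.003,-0.012,0,0,0,0.025,0],[0.002,-0.008,0,0,0,0.015,0],[0,0,0,0,0,0,0],[0,0,0,0,0,0,0]]]' 30; python3 -c "
from h import *
st();snap('wrist','pics/w4.png')"
```

```text
t: 7.6
eef_pos: [0.5399, 0.0508, 0.1706]
ee_rot: [-3.142, -0.0, 1.457]
force: [-0.3, 0.8, -3.6]
width: 0.0438
{'t': 7.6, 'eef_pos': [0.5399, 0.0508, 0.1706], 'ee_rot': [-3.1416, -0.0001, 1.4574], 'force': [-0.3354, 0.8439, -3.5541], 'moment': [-0.0006, 0.0246, -0.0125], 'width': 0.0438}
```

View pics/w4.png

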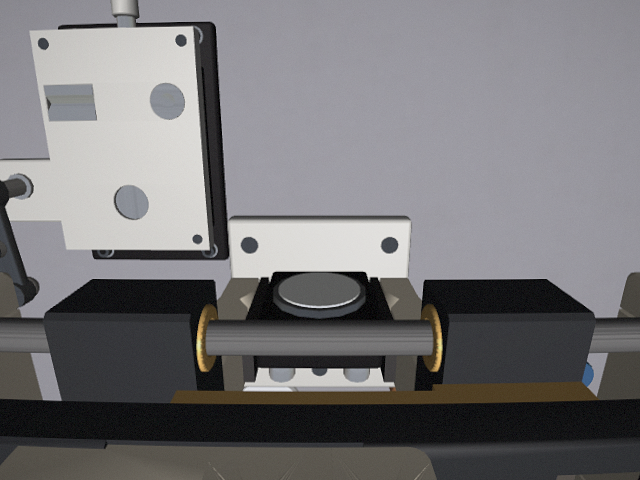

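Excellent view: stage top corners (31,32), (191,28), (210,249), (66,250); cone (167,101), groove (71,102), flat (131,203). Enlarge and fit.

```bash
python3 -c "
import cv2
a=cv2.imread('pics/w4.png')
cv2.imwrite('pics/c6.png',cv2.resize(a[15:265,20:230],None,fx=2.8,fy=2.4,interpolation=cv2.INTER_CUBIC))
from m import *
P=[(-.074,-.052,.044),(-.074,.052,.044),(.07,.052,.044),(.07,-.052,.044),(-.03,.032,.044),(-.03,-.032,.044),(.036,0,.044)]
uv=[(30.5,31),(193,27),(209.5,249),(66,250.5),(167,101),(71,102.5),(131,202.5)]
for sel in (list(range(7)),[4,5,6]):
  x,r=fit([('pics/w4.png',[P[i] for i in sel],[uv[i] for i in sel])],[.467,-.07,-.11]);print(x,r.round(1).tolist())
cv2
"
```

```text
[ 0.46841136 -0.07056892 -0.11488922] [[-0.8, -0.4], [0.2, -0.6], [0.1, 0.9], [0.5, -1.2], [0.4, 0.5], [-0.6, 0.4], [-0.0, 0.2]]
[ 0.46817515 -0.07046475 -0.11397869] [[0.4, 0.1], [-0.5, 0.1], [0.1, -0.2]]
```

View pics/c6.png

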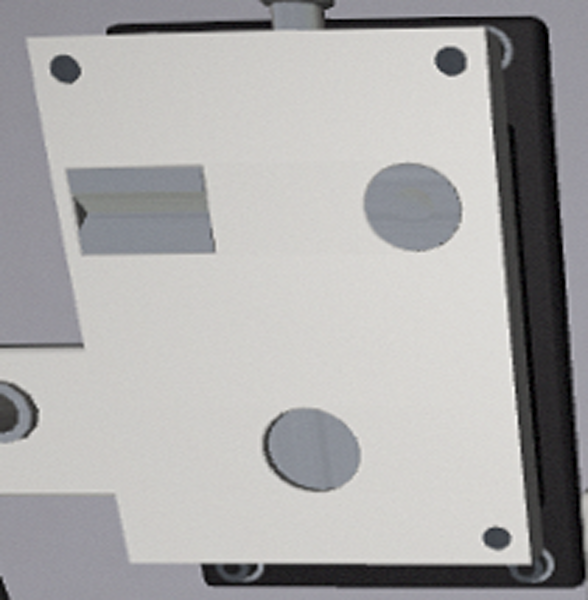

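```bash
python3 -m jog '[[[-0.004,-0.006,0,0,0,0,0],[-0.008,-0.012,0,0,0,0,0],[-0.01,-0.015,0,0,0,0,0],[-0.0122,-0.0179,0,0,0,0,0],[-0.012,-0.018,0,0,0,0,0],[-0.012,-0.018,0,0,0,0,0],[-0.011,-0.016,-0.004,0,0,0,0],[-0.008,-0.012,-0.008,0,0,0,0],[-0.004,-0.006,-0.012,0,0,-0.002,0],[0,0,-0.012,0,0,0,0],[0,0,-0.01,0,0,0,0],[0,0,-0.007,0,0,0,0],[0,0,-0.004,0,0,0,0],[0,0,-0.002,0,0,0,0],[0,0,0,0,0,0,0],[0,0,0,0,0,0,0]]]' 30; python3 -c "
from h import *
st();snap('wrist','pics/w5.png');snap('scene','pics/s5.png')"
```

```text
t: 9.65
eef_pos: [0.459, -0.0702, 0.1118]
ee_rot: [3.141, -0.0, 1.456]
force: [-0.2, 0.3, -4.3]
width: 0.044
{'t': 9.65, 'eef_pos': [0.459, -0.0702, 0.1118], 'ee_rot': [3.141, -0.0001, 1.4557], 'force': [-0.2282, 0.2783, -4.3012], 'moment': [-0.0804, -0.0279, -0.035], 'width': 0.044}
```

View pics/w5.png

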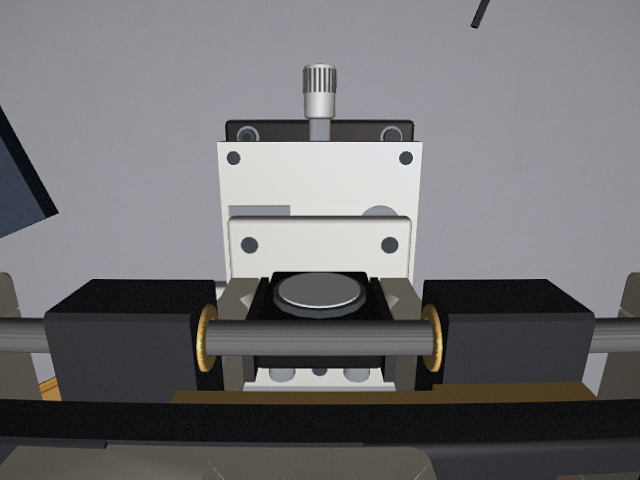

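```bash
python3 -c "
import cv2
a=cv2.imread('pics/s5.png')
cv2.imwrite('pics/c7.png',cv2.resize(a[170:290,330:490],None,fx=5,fy=5,interpolation=cv2.INTER_CUBIC))"
```

```text
(no output)
```

View pics/c7.png

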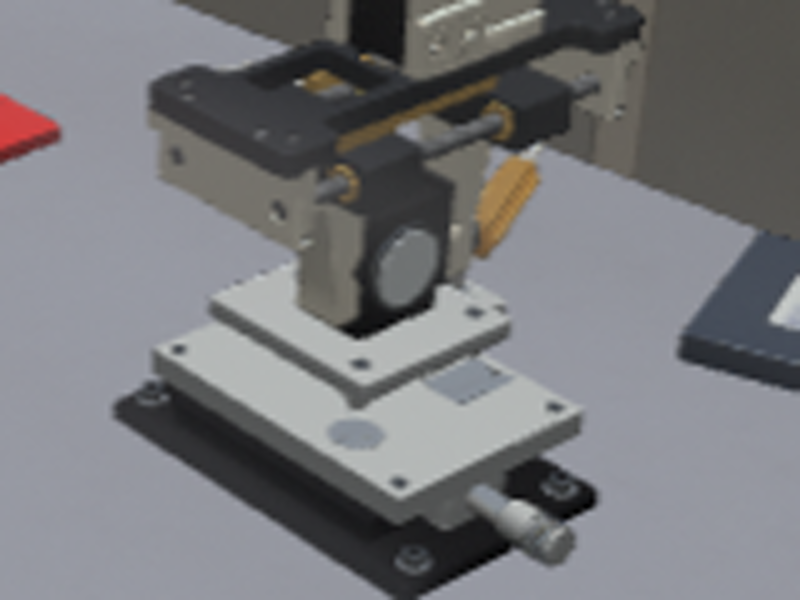

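```bash
python3 -m jog '[[[0,0,-0.003,0,0,0,0],[0,0,-0.003,0,0,0,0],[0,0,-0.002,0,0,0,0],[0,0,-0.001,0,0,0,0],[0,0,-0.001,0,0,0,0],[0,0,0,0,0,0,0],[0,0,0,0,0,0,0]]]' 30; python3 -c "
from h import *
st()"
python3 -m jog '[[[0,0,-0.0008,0,0,0,0],[0,0,-0.0007,0,0,0,0],[0,0,0,0,0,0,0],[0,0,0,0,0,0,0]]]'
```

```text
t: 10.62
eef_pos: [0.4588, -0.0703, 0.1016]
ee_rot: [3.141, -0.0, 1.456]
force: [0.2, 0.0, -3.8]
width: 0.0439
{'t': 10.625, 'eef_pos': [0.4588, -0.0703, 0.1016], 'ee_rot': [3.1415, -0.0, 1.4556], 'force': [0.2132, 0.0443, -3.7538], 'moment': [-0.0243, 0.0314, 0.0229], 'width': 0.0439}
t: 11.12
eef_pos: [0.4588, -0.0703, 0.1001]
ee_rot: [-3.142, 0.0, 1.456]
force: [-0.7, -0.3, -2.8]
width: 0.0441
```

```bash
for i in 1 2; do python3 -m jog '[[[0,0,-0.0005,0,0,0,0],[0,0,-0.0005,0,0,0,0],[0,0,0,0,0,0,0],[0,0,0,0,0,0,0]]]'; python3 -c "
from h import *
st()"; done
```

```text
t: 11.62
eef_pos: [0.4588, -0.0703, 0.0991]
ee_rot: [3.142, 0.0, 1.456]
force: [0.5, 0.3, -3.8]
width: 0.0442
{'t': 11.625, 'eef_pos': [0.4588, -0.0703, 0.0991], 'ee_rot': [3.1415, 0.0, 1.4557], 'force': [0.533, 0.2649, -3.8342], 'moment': [-0.0274, 0.0016, -0.0109], 'width': 0.0442}
t: 12.12
eef_pos: [0.4588, -0.0703, 0.0981]
ee_rot: [3.142, -0.0, 1.456]
force: [0.5, -0.1, -3.4]
width: 0.0441
{'t': 12.125, 'eef_pos': [0.4588, -0.0703, 0.0981], 'ee_rot': [3.1415, -0.0, 1.4556], 'force': [0.5487, -0.1118, -3.3592], 'moment': [-0.029, -0.0095, 0.0064], 'width': 0.0441}
```

```bash
for i in 1 2; do python3 -m jog '[[[0,0,-0.0003,0,0,0,0],[0,0,-0.0003,0,0,0,0],[0,0,0,0,0,0,0]]]'; python3 -c "
from h import *
st()"; done
```

```text
t: 12.5
eef_pos: [0.4587, -0.0703, 0.0974]
ee_rot: [-3.142, 0.0, 1.456]
force: [0.5, -0.6, -3.5]
width: 0.0437
{'t': 12.5, 'eef_pos': [0.4587, -0.0703, 0.0974], 'ee_rot': [-3.1415, 0.0, 1.4556], 'force': [0.4965, -0.5704, -3.5431], 'moment': [0.0371, 0.0383, 0.0215], 'width': 0.0437}
t: 12.88
eef_pos: [0.4588, -0.0703, 0.0969]
ee_rot: [3.142, -0.0, 1.456]
force: [-0.2, 0.5, -2.2]
width: 0.0437
{'t': 12.875, 'eef_pos': [0.4588, -0.0703, 0.0969], 'ee_rot': [3.1416, -0.0, 1.4556], 'force': [-0.2015, 0.5347, -2.2157], 'moment': [-0.016, 0.0815, 0.0128], 'width': 0.0437}
```

```bash
for i in 1 2; do python3 -m jog '[[[0,0,-0.0003,0,0,0,0],[0,0,0,0,0,0,0]]]'; python3 -c "
from h import *
st()"; done
```

```text
t: 13.12
eef_pos: [0.4588, -0.0703, 0.0968]
ee_rot: [3.141, 0.0, 1.456]
force: [-2.1, 0.9, 0.0]
width: 0.0438
{'t': 13.125, 'eef_pos': [0.4588, -0.0703, 0.0968], 'ee_rot': [3.1414, 0.0, 1.4557], 'force': [-2.0776, 0.8544, 0.0224], 'moment': [0.0384, 0.4932, 0.0263], 'width': 0.0438}
t: 13.38
eef_pos: [0.4589, -0.0703, 0.0966]
ee_rot: [3.141, 0.0, 1.456]
force: [-3.1, 0.4, 4.6]
width: 0.0441
{'t': 13.375, 'eef_pos': [0.4589, -0.0703, 0.0966], 'ee_rot': [3.1413, 0.0, 1.4558], 'force': [-3.0538, 0.3869, 4.5639], 'moment': [0.2709, 0.9718, -0.0456], 'width': 0.0441}
```

```bash
python3 -m jog '[[[-0.0004,0,0,0,0,0,0],[0,0,0,0,0,0,0]]]'; python3 -c "
from h import *
st()"; python3 -m jog '[[[0,0,0,0,0,0,0.52],[0,0,0,0,0,0,0.58],[0,0,0,0,0,0,0.65],[0,0,0,0,0,0,0.7],[0,0,0,0,0,0,0.7],[0,0,0,0,0,0,0.7]]]'; python3 -c "
from h import *
st();snap('wrist','pics/w6.png');snap('scene','pics/s6.png')
a=cv2.imread('pics/s6.png')
cv2.imwrite('pics/c8.png',cv2.resize(a[170:290,330:490],None,fx=5,fy=5,interpolation=cv2.INTER_CUBIC))"
```

```text
t: 13.62
eef_pos: [0.4588, -0.0703, 0.0966]
ee_rot: [3.141, -0.0, 1.456]
force: [-1.6, 0.2, 5.5]
width: 0.0437
{'t': 13.625, 'eef_pos': [0.4588, -0.0703, 0.0966], 'ee_rot': [3.1407, -0.0001, 1.4558], 'force': [-1.6399, 0.1725, 5.5], 'moment': [-0.0165, 0.6422, -0.0428], 'width': 0.0437}
t: 14.38
eef_pos: [0.4584, -0.0703, 0.0962]
ee_rot: [-3.142, -0.0, 1.456]
force: [-0.2, 0.7, 0.5]
width: 0.0614
{'t': 14.375, 'eef_pos': [0.4584, -0.0703, 0.0962], 'ee_rot': [-3.1416, -0.0, 1.4556], 'force': [-0.247, 0.7269, 0.5346], 'moment': [-0.0002, -0.0017, -0.0409], 'width': 0.0614}
```

View pics/w6.png

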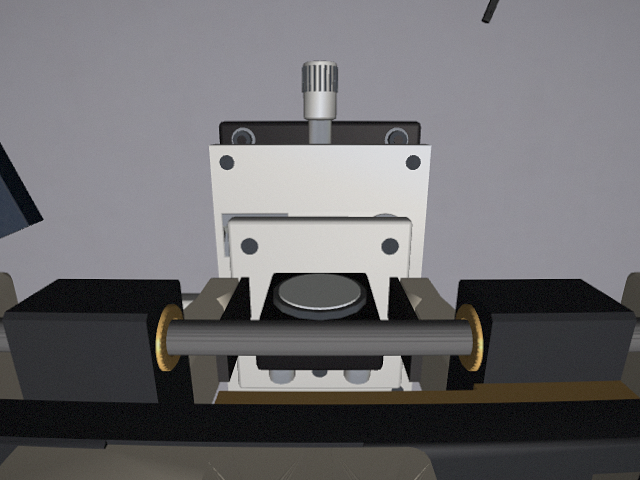

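View pics/c8.png

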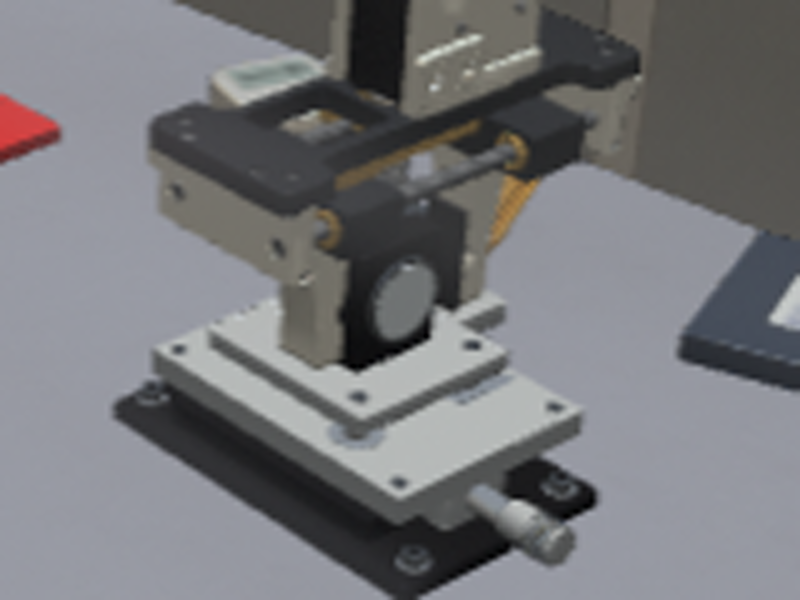

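```bash
python3 -m jog '[[[0,0,0.002,0,0,0,0.7],[0,0,0.005,0,0,0,0.7],[0,0,0.012,0,0,0,0.7],[0,0,0.02,0,0,0,0.7],[0,0,0.025,0,0,0,0.7],[0,0,0.025,0,0,0,0.7],[0.01,0,0.02,0,0,0.05,0.5],[0.02,0,0.01,0,0,0.1,0.3],[0.03,0,0,0,0,0.1,0.1],[0.03,0,0,0,0,0.1,0],[0.02,0,0,0,0,0.05,0],[0,0,0,0,0,0,0]]]'; python3 -c "
from h import *
st();snap('wrist','pics/w7.png');snap('scene','pics/s7.png');snap('top','pics/t7.png')"
```

```text
t: 15.98
eef_pos: [0.5692, -0.0703, 0.2155]
ee_rot: [-3.142, 0.0, 1.855]
force: [-0.2, -0.7, -0.6]
width: 0.0068
{'t': 15.975, 'eef_pos': [0.5692, -0.0703, 0.2155], 'ee_rot': [-3.1415, 0.0001, 1.8554], 'force': [-0.2045, -0.6625, -0.6361], 'moment': [-0.0043, 0.1143, -0.0854], 'width': 0.0068}
```

View pics/w7.png

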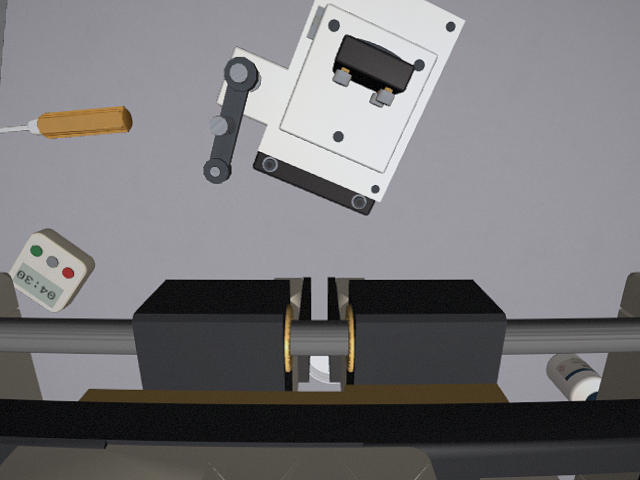

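View pics/s7.png

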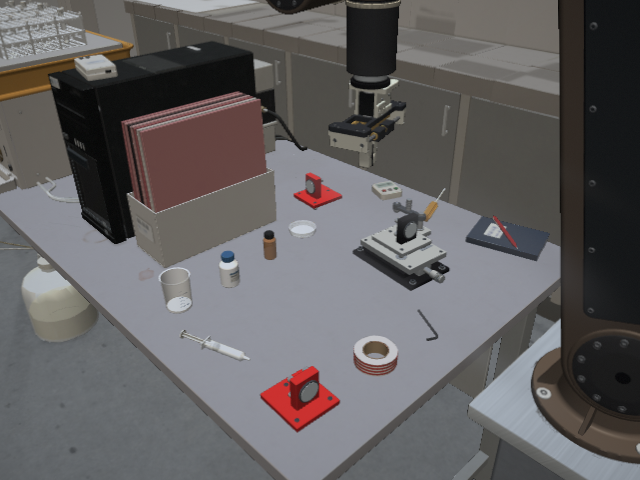

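```bash
python3 -c "
import cv2
a=cv2.imread('pics/w7.png')
cv2.imwrite('pics/c9.png',cv2.resize(a[0:220,190:470],None,fx=2.8,fy=2.7,interpolation=cv2.INTER_CUBIC))"
```

```text
(no output)
```

View pics/c9.png

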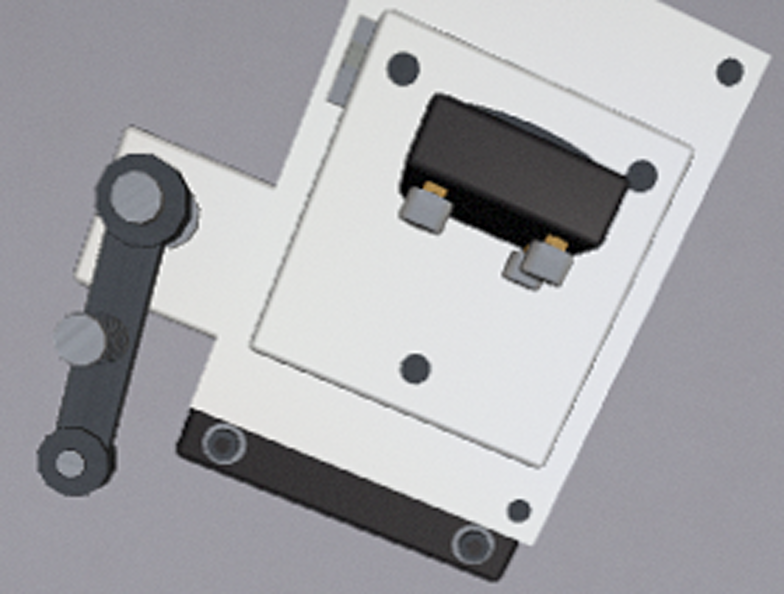

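```bash
python3 -c "
from m import *
w='pics/w7.png'
c=lambda x,y:((x+.5)/2.8+190-.5,(y+.5)/2.7-.5)
zp=.0611
P=[(-.042,-.042,zp),(-.042,.042,zp),(.048,.042,zp),(.048,-.042,zp),(-.03,-.032,zp),(.036,0,zp)]
uv=[c(*q) for q in((388,10),(692,149),(543,467),(252,347),(403,69),(415,369))]
x,r=fit([(w,P,uv)],[.468,-.07,-.11]);print('carrier',x,r.round(1).tolist())
def f(p):
    Q=tf(p[:3],R.from_euler('xy',p[3:5]).apply(np.array(P)-[0,0,zp])+[0,0,zp]); return (proj(w,Q)-np.array(uv)).ravel()
rr=least_squares(f,[*x,0,0]);print('tilt',rr.x,rr.fun.round(1))
P2=[(.07,.052,.044),(-.074,.052,.044),(.07,-.052,.044),(-.064,.042,.044)]
uv2=[c(*q) for q in((530,545),(770,58),(192,407))]
y,r=fit([(w,P2[:3],uv2)],[.468,-.07,-.11]);print('top',y,r.round(1).tolist())
cc,ss=np.cos(x[2]),np.sin(x[2])
for n,(X,Y,z) in dict(piv=(143,200,.080),end=(74,462,.080),pin=(80,338,.104)).items():
    W=atz(w,*c(X,Y),z);d=W[:2]-x[:2];print(n,W.round(4),'local',cc*d[0]+ss*d[1],-ss*d[0]+cc*d[1])
"
```

```text
carrier [ 0.46810851 -0.07062999 -0.11580276] [[-0.9, -2.3], [2.8, -0.4], [0.0, 1.9], [-2.0, 0.5], [0.4, 0.2], [0.2, 0.0]]
tilt [ 0.46771195 -0.07054659 -0.11128385 -0.03335896 -0.08718046] [-1.  -1.6  0.6  0.2  1.3  1.7 -2.1  0.2  0.3  0.3  1.  -0.4]
top [ 0.46823443 -0.07068611 -0.11593053] [[0.5, 0.6], [0.2, -0.3], [-0.9, -0.1]]
piv [ 0.4831 -0.1481  0.08  ] local 0.023873658317695938 -0.07520820808297188
end [ 0.5491 -0.1499  0.08  ] local 0.08958390144731662 -0.06935075785777851
pin [ 0.5167 -0.1494  0.104 ] local 0.05737583455762434 -0.0726300299502447
```

```bash
python3 -m jog '[[[-0.003,-0.006,0,0,0,0.07,0],[-0.006,-0.012,0,0,0,0.14,0],[-0.006,-0.012,0,0,0,0.14,0],[-0.006,-0.012,0,0,0,0.14,0],[-0.006,-0.012,0,0,0,0.14,0],[-0.006,-0.012,0,0,0,0.14,0],[-0.006,-0.012,0,0,0,0.14,0],[-0.006,-0.012,0,0,0,0.14,0],[-0.006,-0.012,0,0,0,0.14,0],[-0.002,-0.0045,0,0,0,0.072,0],[0,0,-0.01,0,0,0,0],[0,0,-0.02,0,0,0,0],[0,0,-0.025,0,0,0,0],[0,0,-0.01,0,0,0,0],[0,0,0,0,0,0,0],[0,0,0,0,0,0,0]]]'; python3 -c "
from h import *
st();snap('wrist','pics/w8.png');snap('scene','pics/s8.png')
a=cv2.imread('pics/s8.png')
cv2.imwrite('pics/c10.png',cv2.resize(a[130:290,340:500],None,fx=3.7,fy=3.7,interpolation=cv2.INTER_CUBIC))"
```

```text
t: 18.12
eef_pos: [0.5159, -0.1768, 0.151]
ee_rot: [-3.141, 0.001, 3.117]
force: [-0.9, -0.2, 0.6]
width: 0.0006
{'t': 18.125, 'eef_pos': [0.5159, -0.1768, 0.151], 'ee_rot': [-3.1414, 0.0012, 3.1174], 'force': [-0.9491, -0.226, 0.6063], 'moment': [0.0221, 0.0974, -0.0134], 'width': 0.0006}
```

View pics/w8.png

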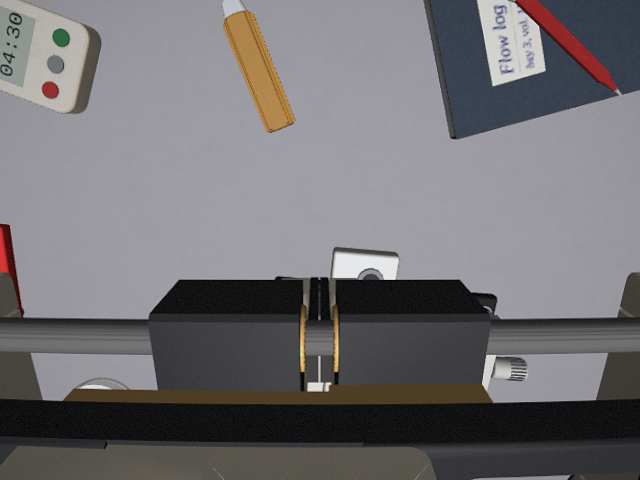

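View pics/c10.png

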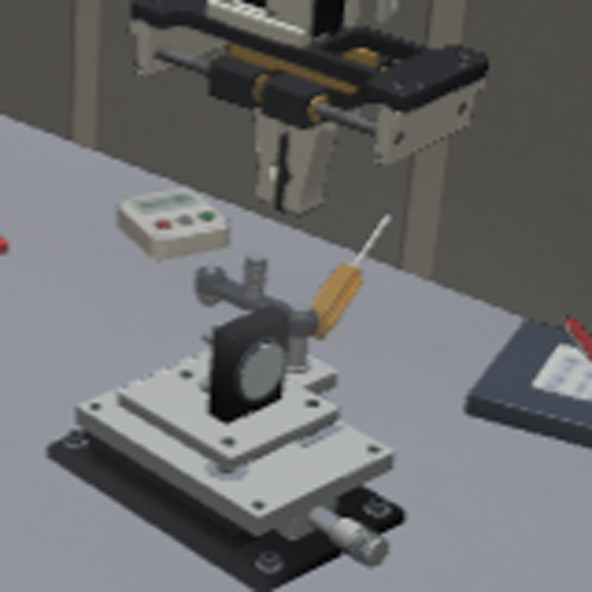

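```bash
python3 -m jog '[[[0,0,-0.012,0,0,0,0],[0,0,-0.016,0,0,0,0],[0,0,-0.01,0,0,0,0],[0,0,-0.004,0,0,0,0],[0,0,0,0,0,0,0]]]'; python3 -c "
from h import *
st()
p=np.array([.4831,-.1485])
def C(a,d): return p+.034*np.array([np.cos(a),np.sin(a)])-(.0155+d)*np.array([-np.sin(a),np.cos(a)])
prev=monitor.get_state()['eef_pos'][:2]
for a,d in [(-.025,.008),(-.025,.004)]+[(a,0.0) for a in np.arange(.0,1.51,.1)]:
    c=C(a,d);print(round(a,3),c.round(4),((c-prev)*1e4).round()/10);prev=c
"
```

```text
t: 18.85
eef_pos: [0.5152, -0.1768, 0.1078]
ee_rot: [-3.141, -0.001, 3.118]
force: [-0.8, 0.0, -0.4]
width: 0.0007
{'t': 18.85, 'eef_pos': [0.5152, -0.1768, 0.1078], 'ee_rot': [-3.1415, -0.0009, 3.1176], 'force': [-0.814, 0.0499, -0.385], 'moment': [0.0368, 0.1109, 0.0022], 'width': 0.0007}
-0.025 [ 0.5165 -0.1728] [1.3 4. ]
-0.025 [ 0.5166 -0.1688] [0.1 4. ]
0.0 [ 0.5171 -0.164 ] [0.5 4.8]
0.1 [ 0.5185 -0.1605] [1.4 3.5]
0.2 [ 0.5195 -0.1569] [1.  3.6]
0.3 [ 0.5202 -0.1533] [0.7 3.7]
0.4 [ 0.5205 -0.1495] [0.3 3.7]
0.5 [ 0.5204 -0.1458] [-0.1  3.7]
0.6 [ 0.5199 -0.1421] [-0.5  3.7]
0.7 [ 0.5191 -0.1385] [-0.8  3.6]
0.8 [ 0.5179 -0.1349] [-1.2  3.5]
0.9 [ 0.5164 -0.1315] [-1.5  3.4]
1.0 [ 0.5145 -0.1283] [-1.9  3.2]
1.1 [ 0.5123 -0.1252] [-2.2  3. ]
1.2 [ 0.5099 -0.1224] [-2.5  2.8]
1.3 [ 0.5071 -0.1199] [-2.7  2.5]
1.4 [ 0.5042 -0.1176] [-3.   2.3]
1.5 [ 0.501  -0.1157] [-3.2  1.9]
```

```bash
python3 -m jog '[[[0.0013,0.004,0.001,0,0,0,0],[0.0001,0.004,0,0,0,0,0],[0.0005,0.0048,0,0,0,0.024,0],[0.0014,0.0035,0,0,0,0.1,0],[0.001,0.0036,0,0,0,0.1,0],[0.0007,0.0037,0,0,0,0.1,0],[0.0003,0.0037,0,0,0,0.1,0],[0,0,0,0,0,0,0]]]'; python3 -c "
from h import *
st();snap('scene','pics/s9.png')
a=cv2.imread('pics/s9.png')
cv2.imwrite('pics/c11.png',cv2.resize(a[130:290,340:500],None,fx=3.7,fy=3.7,interpolation=cv2.INTER_CUBIC))"
```

```text
t: 19.85
eef_pos: [0.5206, -0.1492, 0.1094]
ee_rot: [-3.142, -0.0, -2.741]
force: [-0.5, -0.1, 0.5]
width: 0.0003
{'t': 19.85, 'eef_pos': [0.5206, -0.1492, 0.1094], 'ee_rot': [-3.1415, -0.0001, -2.741], 'force': [-0.5454, -0.0834, 0.474], 'moment': [-0.2288, 0.3152, -0.0035], 'width': 0.0003}
```

View pics/c11.png

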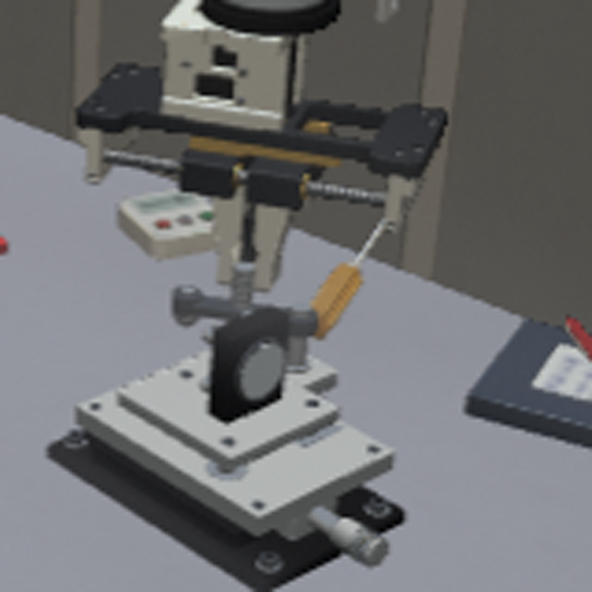

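```bash
python3 -m jog '[[[-0.0001,0.0037,0,0,0,0.1,0],[-0.0005,0.0037,0,0,0,0.1,0],[-0.0008,0.0036,0,0,0,0.1,0],[-0.0012,0.0035,0,0,0,0.1,0],[-0.0015,0.0034,0,0,0,0.1,0],[-0.001,0.0016,0,0,0,0.05,0],[-0.001,0.0016,0,0,0,0.05,0],[-0.0011,0.0015,0,0,0,0.05,0],[-0.0011,0.0015,0,0,0,0.05,0],[0,0,0,0,0,0,0]]]'; python3 -c "
from h import *
st();snap('scene','pics/s10.png')
a=cv2.imread('pics/s10.png')
cv2.imwrite('pics/c12.png',cv2.resize(a[130:290,340:500],None,fx=3.7,fy=3.7,interpolation=cv2.INTER_CUBIC))"
```

```text
t: 21.15
eef_pos: [0.5127, -0.1255, 0.1095]
ee_rot: [-3.141, 0.0, -2.043]
force: [1.1, -3.0, -0.3]
width: 0.0006
{'t': 21.15, 'eef_pos': [0.5127, -0.1255, 0.1095], 'ee_rot': [-3.1408, 0.0001, -2.0432], 'force': [1.0528, -3.0222, -0.2877], 'moment': [-1.0558, -0.1961, 0.0198], 'width': 0.0006}
```

View pics/c12.png

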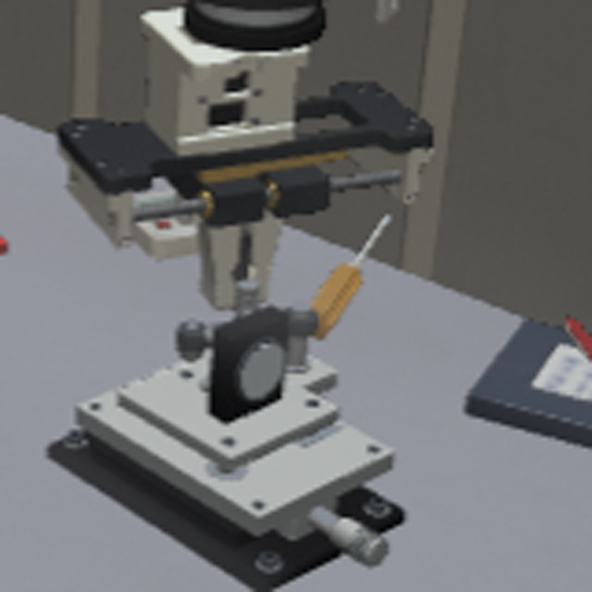

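```bash
python3 -m jog '[[[-0.0012,0.0014,0,0,0,0.05,0],[-0.0013,0.0014,0,0,0,0.05,0],[-0.0013,0.0013,0,0,0,0.05,0],[-0.0014,0.0012,0,0,0,0.05,0],[0,0,0,0,0,0,0]]]'; python3 -c "
from h import *
st()"
python3 -m jog '[[[-0.0015,0.0012,0,0,0,0.05,0],[-0.0015,0.0011,0,0,0,0.05,0],[0,0,0,0,0,0,0]]]';python3 -c "
from h import *
st()"
```

```text
t: 21.82
eef_pos: [0.5075, -0.1201, 0.1094]
ee_rot: [-3.141, 0.0, -1.843]
force: [1.3, -2.5, -0.7]
width: 0.0004
{'t': 21.825, 'eef_pos': [0.5075, -0.1201, 0.1094], 'ee_rot': [-3.1409, 0.0001, -1.8432], 'force': [1.328, -2.4997, -0.7256], 'moment': [-1.1776, -0.4611, 0.0079], 'width': 0.0004}
t: 22.2
eef_pos: [0.5045, -0.1178, 0.1094]
ee_rot: [-3.141, 0.0, -1.744]
force: [1.1, -2.9, 0.8]
width: 0.0005
{'t': 22.2, 'eef_pos': [0.5045, -0.1178, 0.1094], 'ee_rot': [-3.1411, 0.0001, -1.7436], 'force': [1.0945, -2.9122, 0.7776], 'moment': [-1.1941, -0.5322, 0.0172], 'width': 0.0005}
```

```bash
python3 -m jog '[[[-0.0015,0.001,0,0,0,0.05,0],[-0.001,0.0006,0,0,0,0.03,0],[0,0,0,0,0,0,0]]]'; python3 -c "
from h import *
st()"
python3 -m jog '[[[-0.0008,0.0002,0,0,0,0,0],[0,0,0,0,0,0,0]]]';python3 -c "
from h import *
st()"
```

```text
t: 22.58
eef_pos: [0.5019, -0.1162, 0.1094]
ee_rot: [-3.141, 0.0, -1.663]
force: [3.1, -2.7, 0.3]
width: 0.0004
{'t': 22.575, 'eef_pos': [0.5019, -0.1162, 0.1094], 'ee_rot': [-3.1412, 0.0, -1.6627], 'force': [3.051, -2.7201, 0.2823], 'moment': [-1.3153, -0.7672, 0.0781], 'width': 0.0004}
t: 22.82
eef_pos: [0.5013, -0.116, 0.1094]
ee_rot: [-3.141, -0.0, -1.662]
force: [4.3, -3.4, -0.9]
width: 0.0007
{'t': 22.825, 'eef_pos': [0.5013, -0.116, 0.1094], 'ee_rot': [-3.1407, -0.0, -1.6624], 'force': [4.3421, -3.3559, -0.9142], 'moment': [-1.5637, -1.1592, 0.0604], 'width': 0.0007}
```

```bash
for i in 1 2; do python3 -m jog '[[[-0.0008,0.0002,0,0,0,0,0],[0,0,0,0,0,0,0]]]';python3 -c "
from h import *
st()"; done
```

```text
t: 23.08
eef_pos: [0.5012, -0.116, 0.1095]
ee_rot: [-3.139, -0.0, -1.662]
force: [6.1, -5.8, -3.4]
width: 0.0006
{'t': 23.075, 'eef_pos': [0.5012, -0.116, 0.1095], 'ee_rot': [-3.1394, -0.0001, -1.6621], 'force': [6.0682, -5.7607, -3.3861], 'moment': [-2.2092, -2.049, 0.0981], 'width': 0.0006}
t: 23.32
eef_pos: [0.5011, -0.1159, 0.1096]
ee_rot: [-3.138, -0.0, -1.662]
force: [8.1, -7.9, -4.2]
width: 0.0005
{'t': 23.325, 'eef_pos': [0.5011, -0.1159, 0.1096], 'ee_rot': [-3.1383, -0.0002, -1.6619], 'force': [8.0659, -7.8508, -4.1738], 'moment': [-2.8162, -2.9307, 0.0962], 'width': 0.0005}
```

```bash
python3 -m jog '[[[0.003,-0.001,0,0,0,0,0],[0.006,-0.001,0,0,0,0,0],[0.01,-0.001,0.002,0,0,0,0],[0.01,0,0.01,0,0,0,0],[0.005,0,0.025,0,0,0,0],[0.005,0,0.03,0,0,0,0],[0.01,0,0.03,0,0,0,0],[0.025,0,0.02,0,0,-0.1,0],[0.025,0,0,0,0,-0.1,0],[0.015,0,0,0,0,-0.1,0],[0,0,0,0,0,0,0],[0,0,0,0,0,0,0]]]'; python3 -c "
from h import *
st();snap('wrist','pics/w11.png');snap('scene','pics/s11.png');snap('top','pics/t11.png')
a=cv2.imread('pics/s11.png')
cv2.imwrite('pics/c13.png',cv2.resize(a[130:290,340:500],None,fx=3.7,fy=3.7,interpolation=cv2.INTER_CUBIC))"
```

```text
t: 24.82
eef_pos: [0.613, -0.1186, 0.2264]
ee_rot: [3.141, -0.0, -1.96]
force: [0.1, 0.1, 0.2]
width: 0.0007
{'t': 24.825, 'eef_pos': [0.613, -0.1186, 0.2264], 'ee_rot': [3.1413, -0.0001, -1.9599], 'force': [0.0883, 0.1457, 0.2308], 'moment': [-0.0705, 0.1738, 0.0507], 'width': 0.0007}
```

View pics/c13.png

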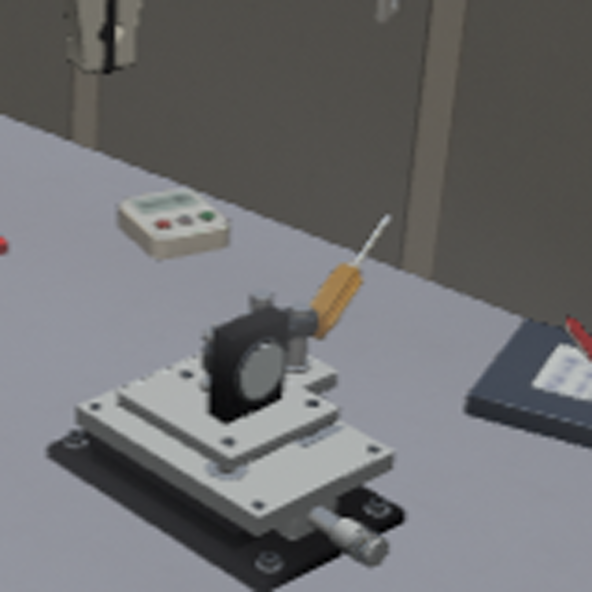

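View pics/w11.png

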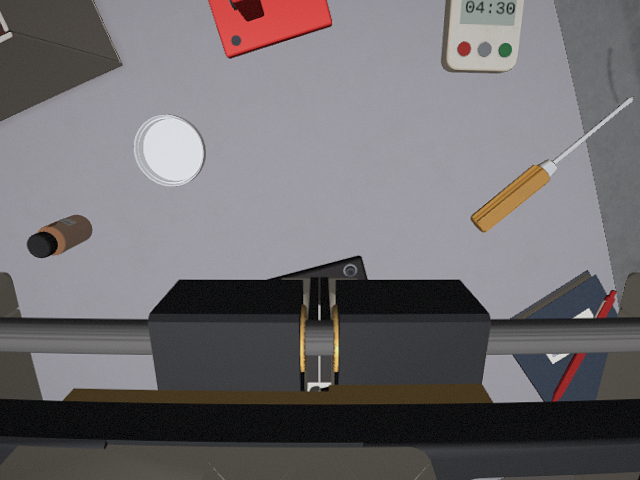

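View pics/t11.png

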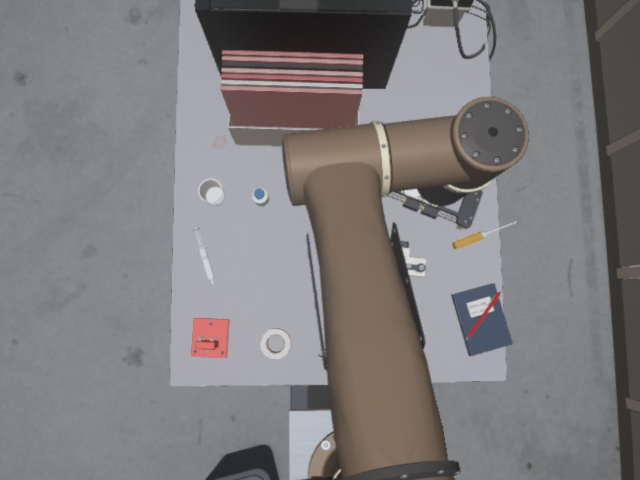

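```bash
python3 -m jog '[[[0,0,0.005,0,0,-0.08,0],[0,0.003,0.005,0,0,-0.15,0],[0,0.003,0,0,0,-0.15,0],[0,0.003,0,0,0,-0.15,0],[0,0.003,0,0,0,-0.15,0],[0,0.003,0,0,0,-0.15,0],[0,0.003,0,0,0,-0.15,0],[0,0.003,0,0,0,-0.15,0],[0,0.003,0,0,0,-0.15,0],[0,0.003,0,0,0,-0.15,0],[-0.01,0.003,0,0,0,-0.15,0],[-0.01,0.003,0,0,0,-0.15,0],[-0.01,0.003,0,0,0,-0.15,0],[-0.01,0.003,0,0,0,-0.15,0],[0,0.003,0,0,0,-0.15,0],[0,0.003,0,0,0,-0.15,0],[0,0,0,0,0,-0.1,0],[0,0,0,0,0,0,0],[0,0,0,0,0,0,0]]]'; python3 -c "
from h import *
st();snap('wrist','pics/w12.png');snap('scene','pics/s12.png');snap('top','pics/t12.png')
a=cv2.imread('pics/w12.png')
cv2.imwrite('pics/c14.png',cv2.resize(a[0:220,190:470],None,fx=2.8,fy=2.7,interpolation=cv2.INTER_CUBIC))"
```

```text
t: 27.35
eef_pos: [0.5731, -0.0736, 0.2365]
ee_rot: [3.141, 0.0, 1.894]
force: [-0.1, 0.4, 0.3]
width: 0.0004
{'t': 27.35, 'eef_pos': [0.5731, -0.0736, 0.2365], 'ee_rot': [3.1413, 0.0, 1.8941], 'force': [-0.0622, 0.3844, 0.3489], 'moment': [-0.054, -0.0037, -0.0309], 'width': 0.0004}
```

View pics/w12.png

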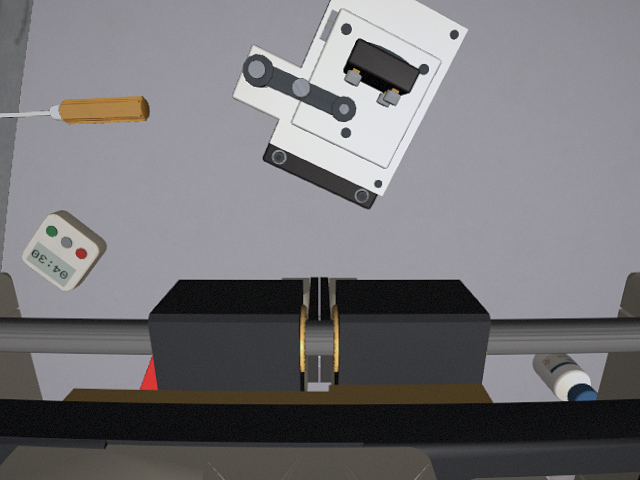

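View pics/c14.png

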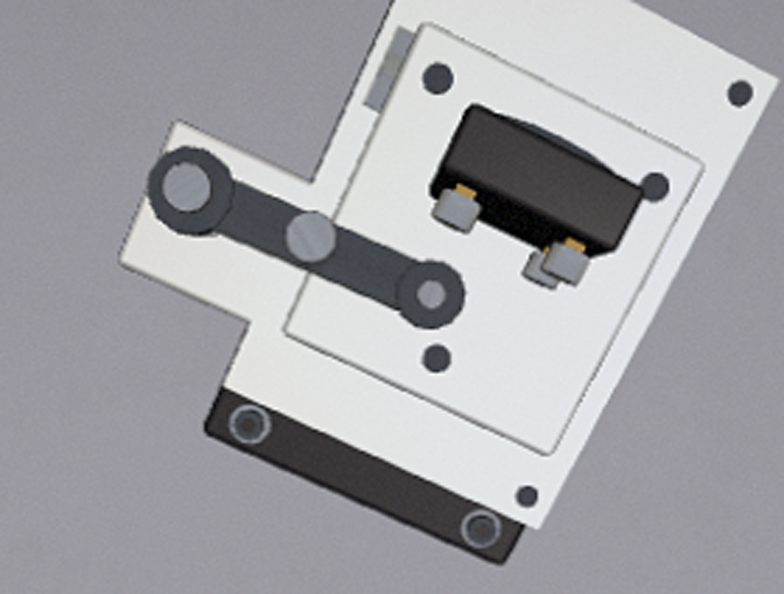

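View pics/s12.png

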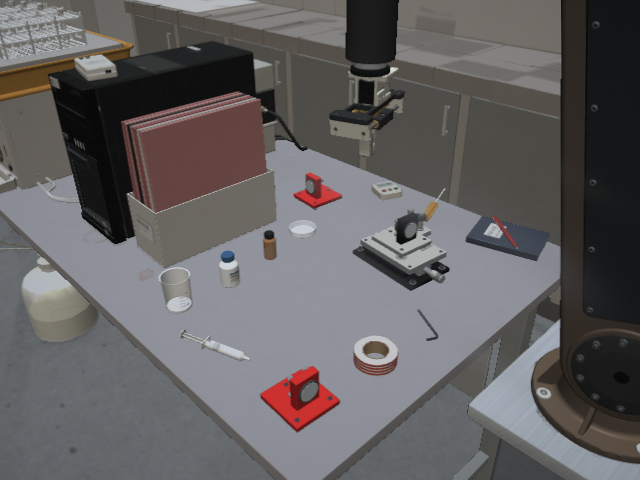

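```bash
python3 -c "
from m import *
w='pics/w12.png'
c=lambda x,y:((x+.5)/2.8+190-.5,(y+.5)/2.7-.5)
zp=.0611
P=[(-.042,-.042,zp),(-.042,.042,zp),(.048,.042,zp),(.048,-.042,zp),(-.03,-.032,zp),(.036,0,zp)]
uv=[c(*q) for q in((424,23),(704,162),(549,454),(285,331),(437,78),(436,358))]
x,r=fit([(w,P,uv)],[.468,-.07,-.11]);print('carrier',x,r.round(1).tolist())
P2=[(.07,.052,.044),(-.074,.052,.044),(.07,-.052,.044)]
uv2=[c(*q) for q in((540,528),(778,78),(222,387))]
y,r=fit([(w,P2,uv2)],[.468,-.07,-.11]);print('top',y,r.round(1).tolist())
A=atz(w,*c(190,191),.08);B=atz(w,*c(431,294),.08);d=B-A
print(A,B,np.hypot(*d[:2]),'theta',np.arctan2(d[1],d[0])-y[2])
"
```

```text
carrier [ 0.46802099 -0.07101833 -0.11549272] [[-0.5, -2.5], [1.5, -0.0], [0.5, 1.8], [-2.3, 0.5], [0.1, -0.0], [-0.0, -0.1]]
top [ 0.46785155 -0.07077169 -0.10905513] [[-0.3, 0.3], [-0.1, -0.2], [0.3, -0.1]]
[ 0.48349757 -0.14857277  0.08      ] [ 0.48860466 -0.08319077  0.08      ] 0.06558116322558571 theta 1.6018982410708806
```

The hold-down reads θ ≈ 1.60, at its stop. The carrier is still on its seats and the arm is clear of everything.

```bash
python3 -c "
from h import *
print(job_done());st()"
```

```text
the job is handed in; nothing more can be done
None
the job is handed in; nothing more can be done
```

The mirror carrier is back on the stage, released, and held by the hold-down. I handed the job in at about 27.5 s of the 72 s allowed; no verdict was reported.

**Placing the carrier:** I gripped the aluminium carrier by the sides of its black frame, clear of the glass. I set it down in sub-millimetre steps. It first touched within about 0.1 mm of the settled height, and the wrist force moved by at most about 9 N while it was seated. I then let go with the hold-down still parked.

**Swinging the hold-down:** I pushed the pin round with closed fingers until the force rose at the stop, to about 12 N at the wrist, then backed off and cleared the area.

**Last checks, from the wrist camera:**
- **Position:** the carrier and the stage top agree to about 0.3 mm. Their angles agree to 0.006 rad.
- **Hold-down:** it reads 1.60 rad, with the nose over the plate next to the flat-foot screw.
- **Other objects:** the vial, bottle and petri dish look unmoved, though I did not measure them again.
- **Wrist force:** about zero with the arm clear.

**One check that disagreed:** a fit of the carrier's tilt from the picture taken after release gave up to 0.09 rad, with errors of up to 2 pixels at the plate's rounded corners. I did not trust it, because the settled height and the hold-down swinging across without jamming both indicate the carrier is level and seated. So levelness is inferred, not measured.

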